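Set the stock tags on the vial station

ROBOT

A 6-joint arm with a two-finger parallel gripper is mounted at the origin on the work surface. World frame = base frame: x ahead of the robot, y to its left, z up, the work surface at z = 0. Lengths are in mm, angles in rad, forces in N, time in s.
With the tool pointing down it reaches from about 275 to 825 mm from the base axis. Payload 4.9 kg.
Tool frame: the origin (TCP) lies on the centre line of the jaws, within the pads' length; the fingertips stand 14 mm ahead of it and the grasp point (between the pads) lies 5 mm behind it (ctrl.nose_length is the distance from the TCP to the fingertips, in mm); z points along the fingers, y is the line along which they close (so a half turn about z gives the same grasp; the last joint's range is limited). The gripper opens to 85 mm and grips with 20 to 120 N. Pads are 22 mm wide; open, the fingers measure 114 mm over their backs; the gripper's body (76 mm by 85 mm) begins 54 mm behind the grasp point. The pads swing forward as they close: fully open they stand 13 mm farther back than shut.
Start: joints at [-1.354, 0.326, -0.193, 1.052, 0, 1.437], TCP at [189.02, -516.517, 245.281] pointing down, gripper open.
Joint ranges: [-2.65, 2.65], [-0.97, 1.79], [-1.3, 1.35], [-1.93, 2.1], [-1.47, 1.37], [-3.14, 3.14]. Speed limits (rad/s): [2.57, 2.57, 3.14, 3.14, 3.14, 3.14].

INTERFACE

Orientations are given as a rotation vector (axis times angle).
In Python, from cell import ctrl gives the robot as it stands. The module is installed in compiled form; this text tells all that it offers.
- The arm moves only by the shell command python3 -m inch 'ROWS' [FORCE]. ROWS is JSON, a list of rows, each a list of 5 numbers: the shift along the tool's x, y, z normalised to -1 to 1, where 1 is 0.15 m, then the turn about the tool's z normalised to -1 to 1, where 1 is 0.12 rad, then the gripper's target within -1 to 1 (shut at 1, half-way at 0, fully open at -1). In form: [[tx, ty, tz, turn, claw], ...]. A call has 1 to 20 rows; each row shifts and turns the commanded pose from where the row before left it, along the tool's axes as they then stand; what a row does not reach is not made up. A row lasts 1/12 s, in which the tool goes at most 41.7 mm and 7.16 degrees, less where a joint would pass 70% of its speed; a pose out of reach is approached as far as the arm can. A call with a number of a shift or a turn outside -1 to 1 is refused whole. A call with a gripper value outside its range is refused whole. The fingers move at their own pace and stop on an object; FORCE is the grip in N (left out, the last holds). Time passes only in rows, so rows that do not move let the fingers close. It gives the time, the measured TCP pose, the force, the opening and the grip force at its end, in the units of the state.
- ctrl.read_state(): the state, without advancing time (a new reading comes with each control period).
- ctrl.get_image(name): name is "scene" or "top"; returns the picture (420x560x3 uint8, red, green, blue); there is no depth.
- ctrl.camera_params(name): a dict with "fx", "fy", "cx", "cy" (pixels), "distortion" ([k1, k2, p1, p2, k3] as OpenCV has them; the pictures are not rectified), "eye" and "orientation" of the camera in the world. Camera axes: x right, y down, z forward; pixel columns grow to the right and rows downward; lengths in mm; the calibration is good to about 2 mm. A picture is of the moment at which its call begins. camera_params takes no time and is no camera call.
- ctrl.job_done(): hands the job in; it is judged then, once.
The state is a dict: "time_s": time; "q": joint angles; "joint_vel": joint speeds; "joint_efforts": joint torques, N m; "ee_pos": TCP position; "tcp_rot": TCP orientation; "wrist_force": force on the tool from outside, world axes, zero at the start; "wrist_torque": the same for the moment, N m; "opening": opening from 0.0 (shut) to 1.0 (fully open); "grip_force": force on a finger pad.
Only numpy, scipy, OpenCV 4.12 (cv2) and the standard library are available. Lean on these libraries where they do the work, as an engineer would, in place of code of your own. Each camera call takes 0.05 s, during which the arm holds its last target. There are 200 camera calls.

TASK

Push the hinged tags over with your fingertips so that every full vial tray has its tag leaning back towards the tray (round disc up), and the tray that is not full has its tag leaning to the front, away from the tray (bar up). Push the tags gently, without gripping them, and leave the trays and the glassware around them where they stand.

Things in the scene. Friction and masses are not known exactly. Their poses are not given: they have to be found in the camera images.
- station: Fixed station: base plate 170 (x) x 400 (y) x 8 mm, origin at the centre of its underside, yaw up to 0.3 rad; its -x side (front) faces the robot. Four ribbed bays at y = -142.5, -47.5, 47.5, 142.5, x = 32 mm. A rail (12 x 12 mm, top 72 mm above the bench) along y at x = -50 mm on two end posts carries one tag clip in front of each bay.
- clip_a: Fixed dark steel hinge clip of tag_a, 16 x 56 x 10 mm, on the rail; origin at the centre of its underside, 72 mm above the bench; axes parallel to the station's. The hinge axis of its tag runs along y, 16 mm above this origin. The bay it stands for is directly behind it (+x of the station). Which clip stands at which bay changes from run to run.
- clip_b: Fixed dark steel hinge clip of tag_b, 16 x 56 x 10 mm, on the rail; origin at the centre of its underside, 72 mm above the bench; axes parallel to the station's. The hinge axis of its tag runs along y, 16 mm above this origin. The bay it stands for is directly behind it (+x of the station). Which clip stands at which bay changes from run to run.
- clip_c: Fixed dark steel hinge clip of tag_c, 16 x 56 x 10 mm, on the rail; origin at the centre of its underside, 72 mm above the bench; axes parallel to the station's. The hinge axis of its tag runs along y, 16 mm above this origin. The bay it stands for is directly behind it (+x of the station). Which clip stands at which bay changes from run to run.
- clip_d: Fixed dark steel hinge clip of tag_d, 16 x 56 x 10 mm, on the rail; origin at the centre of its underside, 72 mm above the bench; axes parallel to the station's. The hinge axis of its tag runs along y, 16 mm above this origin. The bay it stands for is directly behind it (+x of the station). Which clip stands at which bay changes from run to run.
- tag_a (a joint): Hinge of tag_a, a white plate 60 mm wide, 4 mm thick, 30 g, reaching 55 mm from its hinge on clip_a. 0 rad = leaning 0.7 rad from upright to the station's front (-x), dark bar on its upper face (reorder); 0.7 = upright; 1.4 = leaning 0.7 rad back towards its tray (+x), dark disc on its upper face (in stock). Swings freely; falls by its weight against the stop (0 or 1.4) on the side it leans to.
- tag_b (a joint): Hinge of tag_b, a white plate 60 mm wide, 4 mm thick, 30 g, reaching 55 mm from its hinge on clip_b. 0 rad = leaning 0.7 rad from upright to the station's front (-x), dark bar on its upper face (reorder); 0.7 = upright; 1.4 = leaning 0.7 rad back towards its tray (+x), dark disc on its upper face (in stock). Swings freely; falls by its weight against the stop (0 or 1.4) on the side it leans to.
- tag_c (a joint): Hinge of tag_c, a white plate 60 mm wide, 4 mm thick, 30 g, reaching 55 mm from its hinge on clip_c. 0 rad = leaning 0.7 rad from upright to the station's front (-x), dark bar on its upper face (reorder); 0.7 = upright; 1.4 = leaning 0.7 rad back towards its tray (+x), dark disc on its upper face (in stock). Swings freely; falls by its weight against the stop (0 or 1.4) on the side it leans to.
- tag_d (a joint): Hinge of tag_d, a white plate 60 mm wide, 4 mm thick, 30 g, reaching 55 mm from its hinge on clip_d. 0 rad = leaning 0.7 rad from upright to the station's front (-x), dark bar on its upper face (reorder); 0.7 = upright; 1.4 = leaning 0.7 rad back towards its tray (+x), dark disc on its upper face (in stock). Swings freely; falls by its weight against the stop (0 or 1.4) on the side it leans to.
- tray_a: Loose white tray 56 (x) x 80 (y) x 20 mm, origin at the centre of its underside, standing in a bay about 80 mm behind the clip of that bay. Full: six amber vials with white caps (2 x 3), 49 mm high over all. Vials are fixed to the tray. Which tray stands in which bay changes from run to run.
- tray_b: Loose white tray 56 (x) x 80 (y) x 20 mm, origin at the centre of its underside, standing in a bay about 80 mm behind the clip of that bay. Full: six amber vials with white caps (2 x 3), 49 mm high over all. Vials are fixed to the tray. Which tray stands in which bay changes from run to run.
- tray_c: Loose white tray 56 (x) x 80 (y) x 20 mm, origin at the centre of its underside, standing in a bay about 80 mm behind the clip of that bay. Full: six amber vials with white caps (2 x 3), 49 mm high over all. Vials are fixed to the tray. Which tray stands in which bay changes from run to run.
- tray_d: Loose white tray 56 (x) x 80 (y) x 20 mm, origin at the centre of its underside, standing in a bay about 80 mm behind the clip of that bay. Not full: holds a single vial, five of its six places are empty. Vials are fixed to the tray. Which tray stands in which bay changes from run to run.
- reagent_bottle: Bystander: amber bottle with black cap, diameter 56, height 130 mm, beside the station on its -y side; origin at the centre of its underside.
- beaker: Bystander: glass beaker, diameter 64, height 80 mm, beside the station on its +y side; origin at the centre of its underside.
- weigh_jar: Bystander: small white lidded jar, diameter 42, height 50 mm, behind the station (+x); origin at the centre of its underside.
Not all that is in view belongs to the job. What is shaped like the tray_d but green or yellow is not meant.

How it is judged:
By the outcome, as a careful person would: the job done as asked, in the order asked, and still so for the second after the job is handed in, with the robot touching nothing.
It also fails if it takes over 54 s, if anything falls off the work surface, if the arm or the gripper's body presses on something with over 40 N, if the wrist force passes 120 N, or if a joint passes its speed limit or range.

## Working session

There is one attempt and no reset: what is moved stays moved. The work goes in short steps, Python scripts to look and compute and a shell command to move; the robot and the scene stay as the last step left them, time stands still between calls to the robot, and variables do not carry over. Pictures are saved under pics/ and viewed, at most 10 in all, crops included, and the job is handed in when it is done.

```bash
mkdir -p pics; python3 - <<'E'
from cell import ctrl
import cv2
for n in("scene","top"):
    cv2.imwrite(f"pics/{n}0.png",ctrl.get_image(n)[:,:,::-1]); print(n,ctrl.camera_params(n))
print(ctrl.read_state())
E
```

```text
scene {'fx': 433.4974718656524, 'fy': 433.4974718656524, 'cx': 275.5809331164501, 'cy': 215.5619351551077, 'distortion': array([0.04719732, 0.        , 0.        , 0.        , 0.        ]), 'eye': array([ 992.31086224, -384.49817959,  950.14569437]), 'orientation': array([-2.38871146, -0.98615052,  0.27850424])}
top {'fx': 379.0044764633007, 'fy': 379.0044764633007, 'cx': 279.09587730833607, 'cy': 208.13873218583134, 'distortion': array([0.01166146, 0.        , 0.        , 0.        , 0.        ]), 'eye': array([566.24158842,  34.91518093, 915.70310358]), 'orientation': array([-2.20739292,  2.18692112, -0.10065274])}
{'time_s': 0.1, 'q': array([-1.35421025e+00,  3.26887727e-01, -1.93483946e-01,  1.05200658e+00,
       -2.25920617e-05,  1.43663566e+00]), 'joint_vel': array([-0.00141982, -0.00215429,  0.0014814 , -0.0010275 , -0.00080763,
        0.00125394]), 'joint_efforts': array([ 9.65406107e-04, -4.44238043e+01,  2.63038248e+01,  7.86336197e-03,
       -1.34319685e-04,  6.04318430e-06]), 'ee_pos': array([ 188.89516271, -516.00837929,  244.57031921]), 'tcp_rot': array([-3.09184979e+00, -5.47856290e-01,  1.37767969e-04]), 'wrist_force': array([-0.05847673, -0.62551887, -0.30537044]), 'wrist_torque': array([-0.05460696, -0.02773916,  0.00231957]), 'grip_force': 0.0, 'opening': 1.000957641672203}
```

View pics/scene0.png

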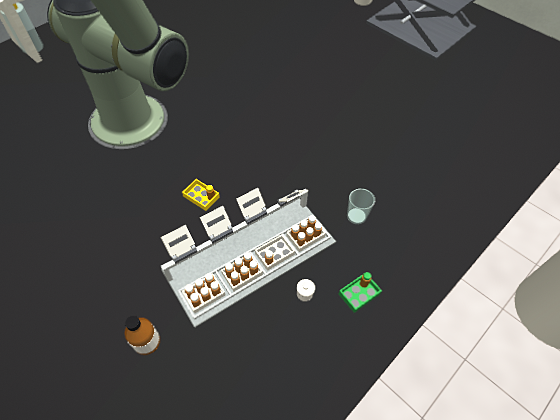

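View pics/top0.png

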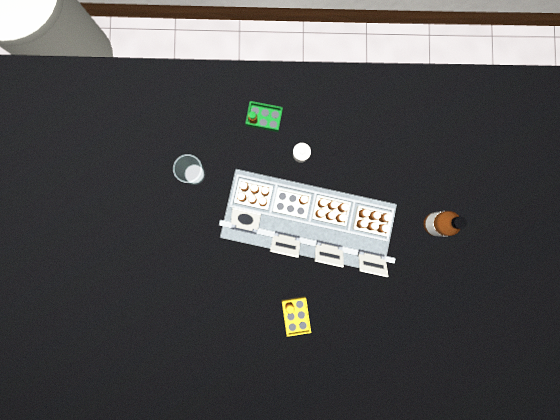

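The pictures show full trays in bays 1, 3 and 4 (counting from +y) and the single-vial tray in bay 2. Tag 1 shows its disc, at top image (246,219). Tags 2, 3 and 4 show bars, at (285,244), (329,255) and (373,265). So only tags 3 and 4, the two on the -y side, need pushing back.

```bash
cat > h.py <<'E'
from cell import ctrl
import cv2, numpy as np
from scipy.spatial.transform import Rotation as R
def px2w(n,uv,z):
    p=ctrl.camera_params(n);K=np.array([[p['fx'],0,p['cx']],[0,p['fy'],p['cy']],[0,0,1]])
    u=cv2.undistortPoints(np.array(uv,float).reshape(-1,1,2),K,p['distortion']).reshape(-1,2)
    d=R.from_rotvec(p['orientation']).apply(np.c_[u,np.ones(len(u))])
    return p['eye']+d*((z-p['eye'][2])/d[:,2])[:,None]
E
python3 - <<'E'
from h import *
np.set_printoptions(precision=1,suppress=True)
a=px2w("top",[(236,170),(396,205)],8);b=px2w("top",[(388,276),(221,239)],8)
print(a,b,np.linalg.norm(a[0]-a[1]),np.linalg.norm(a[1]-b[0]))
h=88+.5*35*.76
print("bars",px2w("top",[(246,219),(285,244),(329.5,255),(373,264.5)],108))
print("scene bars",px2w("scene",[(292,197),(251,205),(216,223),(179,241)],108))
im=cv2.imread("pics/top0.png")[150:290,200:420]
cv2.imwrite("pics/topc.png",cv2.resize(im,None,fx=3.6,fy=3.6,interpolation=cv2.INTER_CUBIC))
E
```

```text
[[ 720.1  119.3    8. ]
 [ 639.5 -268.     8. ]] [[ 469.4 -246.5    8. ]
 [ 554.   152.2    8. ]] 395.5951678013736 171.37511926398568
bars [[ 598.2   87.1  108. ]
 [ 545.9    3.6  108. ]
 [ 523.4  -91.1  108. ]
 [ 504.  -183.8  108. ]]
scene bars [[ 600.9   83.4  108. ]
 [ 548.6   -2.2  108. ]
 [ 528.5  -93.7  108. ]
 [ 506.4 -183.   108. ]]
```

View pics/topc.png

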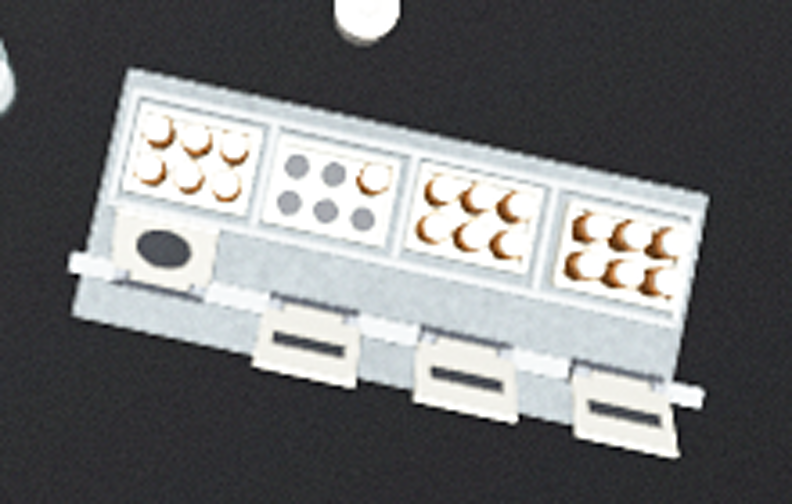

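Both cameras agree: the station's yaw is about -0.21, tag 3's bar is near (525,-92) and tag 4's near (505,-183). I'll shut the gripper, align tool x with the station's +x, and stop in front of tag 4.

```bash
python3 -m inch '[[0,0,0,0.93,1],[0,0,0,0.93,1],[0,0,0,0.93,1],[0,0,0,0.93,1],[0,0,0,0.93,1],[0.08,-0.17,0,0,1],[0.08,-0.17,0,0,1],[0.08,-0.17,0,0,1],[0.08,-0.17,0,0,1],[0.08,-0.17,0,0,1],[0.08,-0.17,0,0,1],[0.08,-0.17,0,0,1],[0.08,-0.17,0,0,1],[0.08,-0.17,0,0,1],[0.08,-0.17,0,0,1],[0.08,-0.17,0,0,1],[0.08,-0.17,0,0,1],[0.08,-0.17,0,0,1],[0.08,-0.17,0,0,1],[0,0,0,0,1]]'
```

```text
time_s: 1.77
ee_pos: [428.6, -198.3, 245.0]
tcp_rot: [-3.124, 0.316, -0.001]
wrist_force: [-0.9, 0.5, 0.2]
opening: -0.001
grip_force: 0.0
```

```bash
python3 -m inch '[[0.05,-0.1,0,0,1],[0.05,-0.1,0,0,1],[0,0,0.1,0,1],[0,0,0.1,0,1],[0,0,0.1,0,1],[0,0,0.1,0,1],[0,0,0.1,0,1],[0,0,0.1,0,1],[0,0,0.1,0,1],[0,0,0.08,0,1],[0,0,0,0,1],[0,0,0,0,1]]'; python3 - <<'E'
from h import *
print(ctrl.read_state()['wrist_force'])
im=ctrl.get_image("scene")[130:350,120:360,::-1]
cv2.imwrite("pics/s1.png",cv2.resize(im,None,fx=2.7,fy=2.7,interpolation=cv2.INTER_CUBIC))
E
```

```text
time_s: 2.77
ee_pos: [446.9, -175.4, 127.7]
tcp_rot: [-3.124, 0.325, 0.003]
wrist_force: [0.5, -0.4, -0.2]
opening: 0.001
grip_force: 0.0
[ 0.54550197 -0.40161782 -0.23491639]
```

View pics/s1.png

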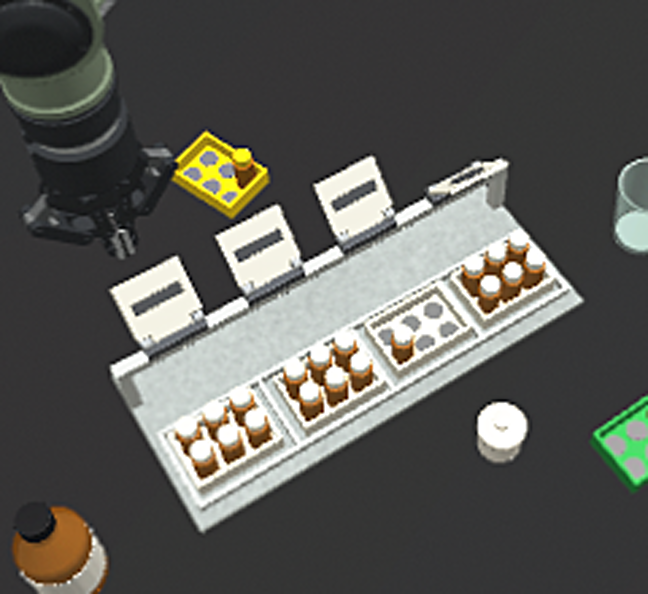

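The shut fingertips stand in front of tag 4, at about (122,245) in the crop, with the tag's centre at (155,298). Nothing is touching yet, so I'll push slowly along tool x.

```bash
python3 -m inch '[[0.035,0,0,0,1],[0.035,0,0,0,1],[0.035,0,0,0,1],[0.035,0,0,0,1],[0.035,0,0,0,1],[0.035,0,0,0,1],[0.035,0,0,0,1],[0.035,0,0,0,1],[0.035,0,0,0,1],[0.035,0,0,0,1],[0.02,0,0,0,1],[0.02,0,0,0,1],[0.02,0,0,0,1],[0.02,0,0,0,1],[0.02,0,0,0,1],[0.02,0,0,0,1],[0.02,0,0,0,1],[0.02,0,0,0,1],[0.02,0,0,0,1],[0.02,0,0,0,1]]'; python3 - <<'E'
from h import *
im=ctrl.get_image("scene")[130:350,120:360,::-1]
cv2.imwrite("pics/s2.png",cv2.resize(im,None,fx=2.7,fy=2.7,interpolation=cv2.INTER_CUBIC))
E
```

```text
time_s: 4.48
ee_pos: [528.7, -192.5, 128.3]
tcp_rot: [-3.125, 0.325, -0.0]
wrist_force: [-0.1, -0.1, 0.3]
opening: 0.0
grip_force: 0.0
```

View pics/s2.png

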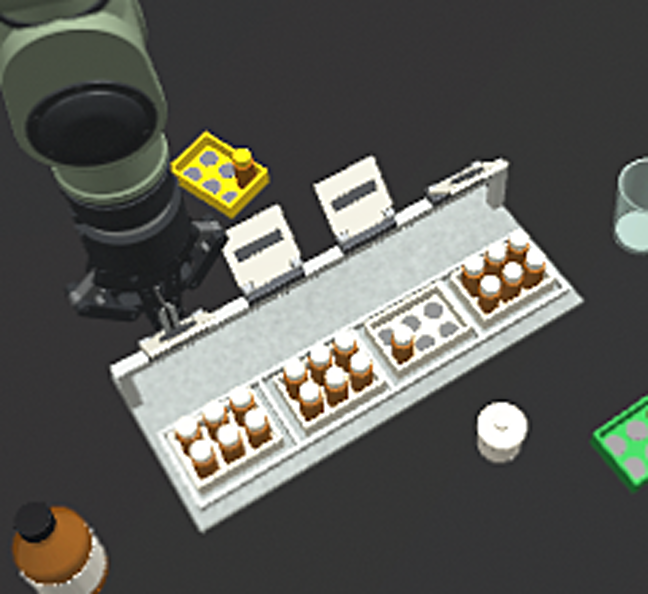

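Tag 4 now leans back, at about (178,330) in the crop. I'll retract, shift 95 mm to station +y and settle in front of tag 3.

```bash
python3 -m inch '[[-0.07,0,0,0,1],[-0.07,0,0,0,1],[-0.07,0,0,0,1],[-0.07,0,0,0,1],[-0.07,0,0,0,1],[-0.07,0,0,0,1],[-0.07,0,0,0,1],[-0.07,0,0,0,1],[0,-0.09,0,0,1],[0,-0.09,0,0,1],[0,-0.09,0,0,1],[0,-0.09,0,0,1],[0,-0.09,0,0,1],[0,-0.09,0,0,1],[0,-0.09,0,0,1],[0,0,0,0,1],[0,0,0,0,1]]'
```

```text
time_s: 5.95
ee_pos: [465.8, -82.4, 128.3]
tcp_rot: [3.125, -0.323, 0.0]
wrist_force: [-0.3, -0.4, -0.1]
opening: -0.0
grip_force: 0.0
```

```bash
python3 -m inch '[[0.035,0,0,0,1],[0.035,0,0,0,1],[0.035,0,0,0,1],[0.035,0,0,0,1],[0.035,0,0,0,1],[0.035,0,0,0,1],[0.035,0,0,0,1],[0.035,0,0,0,1],[0.035,0,0,0,1],[0.035,0,0,0,1],[0.02,0,0,0,1],[0.02,0,0,0,1],[0.02,0,0,0,1],[0.02,0,0,0,1],[0.02,0,0,0,1],[0.02,0,0,0,1],[0.02,0,0,0,1],[0.02,0,0,0,1],[0.02,0,0,0,1],[0.02,0,0,0,1]]' && python3 -m inch '[[0,0,0,0,1],[-0.07,0,0,0,1],[-0.07,0,0,0,1],[-0.07,0,0,0,1],[-0.07,0,0,0,1],[-0.07,0,0,0,1],[-0.07,0,0,0,1],[-0.07,0,0,0,1],[-0.07,0,0,0,1],[-0.07,0,-0.1,0,1],[0,0,-0.1,0,1],[0,0,-0.1,0,1],[0,0,-0.1,0,1],[-0.1,0,-0.1,0,1],[-0.1,0,-0.1,0,1],[0,0,0,0,1],[0,0,0,0,1],[0,0,0,0,1]]'; python3 - <<'E'
from h import *
for n,s in(("scene",np.s_[130:350,120:400,::-1]),("top",np.s_[90:290,160:480,::-1])):
    im=ctrl.get_image(n)[s]
    cv2.imwrite(f"pics/{n}3.png",cv2.resize(im,None,fx=2.5,fy=2.5,interpolation=cv2.INTER_CUBIC))
E
```

```text
time_s: 7.62
ee_pos: [546.7, -99.7, 128.3]
tcp_rot: [3.125, -0.325, 0.0]
wrist_force: [0.3, -0.1, 0.2]
opening: 0.001
grip_force: 0.0
time_s: 9.12
ee_pos: [425.0, -74.2, 218.0]
tcp_rot: [3.125, -0.325, 0.001]
wrist_force: [-0.1, -0.7, 0.4]
opening: 0.001
grip_force: 0.0
```

View pics/scene3.png

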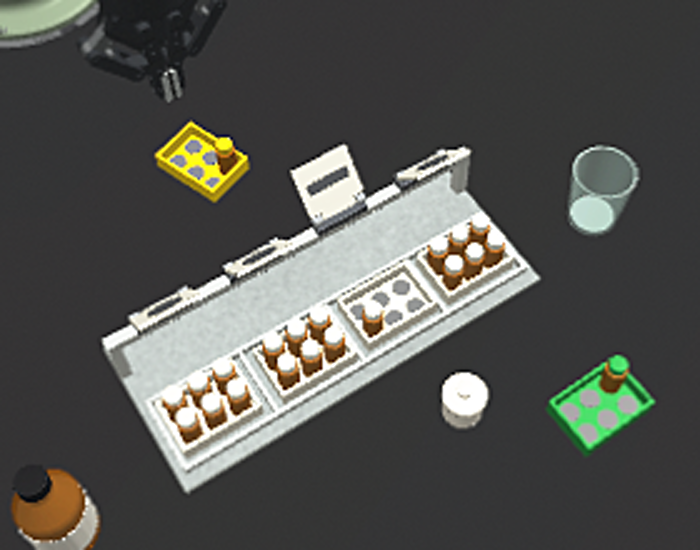

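View pics/top3.png

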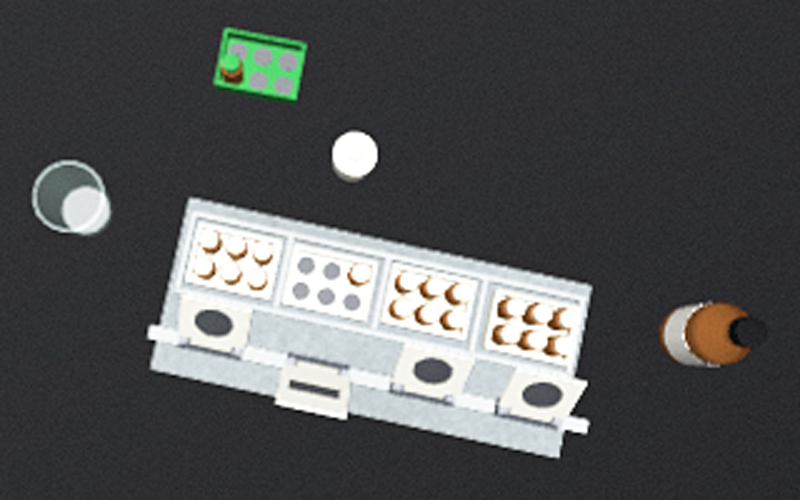

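In the top crop, discs show at (214,322), (432,371) and (542,395), all in front of full trays. The bar at (314,385) is in front of the single-vial tray. Nothing else has moved and the arm is clear.

```bash
python3 -c "from cell import ctrl; print(ctrl.job_done())"
```

```text
the job is handed in; nothing more can be done
None
```

The job is handed in: the three full trays have their tags leaning back with the disc up, the single-vial tray's tag leans to the front with the bar up, and the trays and glassware look unmoved in the final pictures.

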